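# Wedge a casting mould open and hold it

## Robot

A 6-joint arm with a two-finger parallel gripper is mounted at the origin on a cart in front of the work surface, level with it; the furniture and walls round the work are solid. World frame = base frame: x ahead of the robot, y to its left, z up, the work surface at z = 0. Lengths are in mm, angles in rad, forces in N, time in s.
With the tool pointing down it reaches from about 225 to 875 mm from the base axis. Payload 3.4 kg.
Tool frame: the origin (TCP) lies where the fingers leave the gripper's body, on its centre line; the fingertips stand 73 mm ahead of it and the grasp point (between the pads) lies 54 mm ahead of it (r.tcp_to_tips is the distance from the TCP to the fingertips, in mm); z points along the fingers, y is the line along which they close (so a half turn about z gives the same grasp; the last joint's range is limited). The gripper opens to 85 mm and grips with 20 to 120 N. Pads are 22 mm wide; open, the fingers measure 114 mm over their backs; the gripper's body (76 mm by 85 mm) begins 54 mm behind the grasp point. The pads swing forward as they close: fully open they stand 13 mm farther back than shut.
Start: joints at [-1.315, 0.276, 1.505, -0, 1.361, -0.121], TCP at [211.569, -534.69, 303.928] pointing down, gripper open.
Joint ranges: [-2.89, 2.89], [-0.75, 2.08], [0.22, 2.7], [-1.18, 4.32], [0.11, 2.71], [-2.7, 2.7]. Speed limits (rad/s): [2.57, 2.57, 3.14, 3.14, 3.14, 3.14].

## Interface

Orientations are given as a rotation vector (axis times angle).
In Python, from bench import r, viewer, ticket gives the robot as it stands.
- The arm moves only by the tool jog_arm, never from a script. Its argument "steps" is a list that holds one entry, the list of rows, each a list of 7 numbers: the opening, from 0 (shut) to 1 (fully open), then the shift along the world's x, y, z in m, then the turn, a rotation vector about the world's x, y, z in rad. A call has 1 to 5 rows; each row is the pose to reach, as a shift and turn from the pose commanded when the call began; what a row does not reach only later rows make up. A row lasts 1/8 s, in which the tool goes at most 62.5 mm and 10.7 degrees, less where a joint would pass 70% of its speed; a pose out of reach is approached as far as the arm can. A call with a gripper value outside its range is refused whole. The fingers move at their own pace and stop on an object; "force" is the grip in N (left out, the last holds). Time passes only in rows, so rows that repeat a pose let the fingers close. It gives the time, the measured TCP pose, the force, the opening and the grip force at its end, in the units of the state.
- r.observe(): the state, without advancing time (a new reading comes with each control period).
- viewer.grab_frame(name): name is "side" or "top" or "wrist"; returns a dict with "pixels" (384x512x3 uint8, red, green, blue), "depth" (384x512 float32, mm along the optical axis (not along the pixel's ray), 0 where there is no reading), "fx", "fy", "cx", "cy" (pixels), "k1" (the pictures are not rectified: a ray, as slopes to the right and down, at radius r is drawn at 1 + k1 r^2 times it, then the intrinsics apply), "xyz" and "rotation" of the camera in the world; the wrist camera has in their place "T_tool_cam" (4x4, takes a point from camera to tool coordinates, whose origin is the TCP and whose axes are the flange's). Camera axes: x right, y down, z forward; pixel columns grow to the right and rows downward; lengths in mm; the calibration is good to about 2 mm. A picture is of the moment at which its call begins: read the wrist's pose just before it.
- ticket.sign_off(): hands the job in; it is judged then, once.
The state is a dict: "time": time; "qpos": joint angles; "joint_vel": joint speeds; "tau": joint torques, N m; "tcp_pos": TCP position; "orientation": TCP orientation; "ft_force": force on the tool from outside, world axes, zero at the start; "ft_torque": the same for the moment, N m; "width": finger opening in mm; "grip_force": force on a finger pad.
Only numpy, scipy, OpenCV 4.12 (cv2) and the standard library are available. Lean on these libraries where they do the work, as an engineer would, in place of code of your own. Each camera call takes 0.05 s, during which the arm holds its last target. There are 200 camera calls.

## Task

The lid plate of the small two-plate mould has to be parted from its base. Of the three brass wedges take the one that both fits into the channel at the front of the mould and is thick enough to lift the plate, and, keeping it flat on the bench, slide it thin edge first into the channel until the plate has just lifted off the base, by about 3 mm and no more than 5 mm, then finish while still gripping the wedge there so that it carries the plate. Raise the plate with the wedge alone, without touching it with the gripper, and leave the dish, the dropper bottle, the little beaker and the other two wedges where they are.

Things in the scene. Friction and masses are not known exactly. Their poses are not given: they have to be found in the camera images.
- mould_base: Blue base fixed to the bench, 104 (x) x 130 (y) x 16 mm high, a bolted ear 23 mm wide each side, two guide pillars 70 mm high at x 20, y +-47 mm. A channel 44 mm wide, centred on y = 0, its floor the bench itself, runs from the open front face (x = -52 mm) 80 mm in to a closed back. Origin: centre of the underside, on the bench; x points from the front into the channel, z up.
- channel_mouth (a point): Middle of the channel's open mouth, in the front face of the mould base, at bench level; axes as the mould base.
- top_plate: Aluminium lid plate, 104 x 130 x 14 mm with a boss to 24 mm, flush over the base, 0.35 to 0.7 kg. It slides only straight up the pillars (to 30 mm) and sinks by its weight. Origin: centre of the underside, 16 mm above the bench at rest (so the channel is 16 mm high); axes as the base. Its lower front edge, directly above the channel mouth, rides up the wedge's slope.
- wedge_a: Thin of three brass wedges, 28 mm wide, x -15 to 104 mm, flat underside, 0.18 kg. Grip lug at the back, x -13 to 13 mm, flush with the sides, top 58 mm high, dark band. Origin: underside below the lug's middle; x to the thin edge, z up. Black line across the slope 55 mm from the thin edge. Height 4 mm at the thin edge, rising to 13 mm at the lug: never reaches the plate.
- wedge_b: Middle of three brass wedges, 28 mm wide, x -15 to 104 mm, flat underside, 0.18 kg. Grip lug at the back, x -13 to 13 mm, flush with the sides, top 58 mm high, dark band. Origin: underside below the lug's middle; x to the thin edge, z up. Black line across the slope 55 mm from the thin edge. Height 8 mm at the thin edge, 26 at the lug (1:5).
- wedge_b_nose (a point): Middle of the thin edge of the middle wedge, at its underside; axes as the wedge. 40 mm inside the channel mouth the slope (from 8 mm at the thin edge to 26 mm, 90 mm behind it) meets the resting plate; 55 mm inside (black line at the plate's front edge) the plate stands 3 mm up, +1 mm per 5 mm. The push takes up to about 15 N.
- wedge_c: Thick of three brass wedges, 28 mm wide, x -15 to 104 mm, flat underside, 0.18 kg. Grip lug at the back, x -13 to 13 mm, flush with the sides, top 58 mm high, dark band. Origin: underside below the lug's middle; x to the thin edge, z up. Black line across the slope 55 mm from the thin edge. Height 20 mm at the thin edge, rising to 34 mm at the lug: cannot enter the channel.
- petri_dish: Covered clear petri dish, 90 mm across, 15 mm high, beside the mould; bystander. Origin: centre of the underside.
- dropper_bottle: Small brown dropper bottle with a black bulb, 36 mm across, 103 mm high; bystander. Origin: centre of the underside.
- mini_beaker: Little clear glass beaker, 42 mm across, 46 mm high; bystander. Origin: centre of the underside.
There are look-alikes about, which are no part of the job. Leave any red look-alike of the mould_base alone. Leave any purple look-alike of the wedge_b alone.

How it is judged (in metres and radians):
On the way:
1. the thin edge of the middle wedge is in the channel, under the plate, which still rests on the base (x of wedge_b_nose in the frame of mould_base between -0.047 and 0 m and y of wedge_b_nose in the frame of mould_base between -0.022 and 0.022 m and z of wedge_b_nose in the frame of mould_base below 0.01 m and z of top_plate in the frame of mould_base below 0.0168 m), for 0.05 s.
At the end, for the whole second after the job is handed in: The plate stands 1 to 5 mm off its base on the middle wedge (over 1.5 N; arm off the plate); the wedge is flat on the bench (5 mm, 0.1 rad), along the channel (0.25 rad), gripped by the fingers (over 4 N); both at rest (10 mm/s) (z of top_plate in the frame of mould_base between 0.017 and 0.021 m and contact force between wedge_b and top_plate above 1.5 N and contact force between the fingers and wedge_b above 4 N and contact force between the arm and top_plate below 0.5 N and height (world z) of wedge_b below 0.005 m and angle between wedge_b's own z axis and vertical below 0.1 rad and angle between the x axis of wedge_b and the x axis of mould_base, either way round below 0.25 rad and linear speed of each of wedge_b, top_plate below 0.01 m/s); the arm keeps its last pose, push and grip.
It fails at once if the plate is raised more than 7 mm off the base (z of top_plate in the frame of mould_base above 0.023 m).
It fails at once if the gripper or arm pushes on the plate (over 3 N) (contact force between the arm and top_plate above 3 N).
It fails at once if the fingers push on the plate (over 3 N) (contact force between the fingers and top_plate above 3 N).
It fails at once if a bystander is moved by more than 30 mm or the bottle or beaker is tipped (distance of any of petri_dish, dropper_bottle, mini_beaker from where it was at the start of the episode above 0.03 m or angle between any of dropper_bottle, mini_beaker's own z axis and vertical above 0.5 rad).
It fails at once if one of the other two wedges is moved by more than 40 mm (distance of any of wedge_a, wedge_c from where it was at the start of the episode above 0.04 m).
It also fails if it takes over 42 s, if anything falls off the work surface, if the arm or the gripper's body presses on something with over 40 N, if the wrist force passes 120 N, or if a joint passes its speed limit or range.

## Working session

There is one attempt and no reset: what is moved stays moved. The work goes in short steps, Python scripts to look and compute and a tool call to move; the robot and the scene stay as the last step left them, time stands still between calls to the robot, and variables do not carry over. Pictures are saved under pics/ and viewed, at most 10 in all, crops included, and the job is handed in when it is done.

Besides the shell and the picture viewer there is one more tool, called after ">>>" as name(argument=value, ...) on one line, values as JSON. jog_arm: Moves the arm, as the interface text tells. Its arguments: {"type":"object","properties":{"steps":{"type":"array"},"force":{"type":"number"}},"required":["steps"]}

```bash
ls; mkdir -p pics; cat > h.py <<'E'
import numpy as np,cv2,pickle
from bench import r,viewer,ticket
from scipy.spatial.transform import Rotation as R
def grab(n):
    s=r.observe(); f=viewer.grab_frame(n)
    if n=="wrist":
        T=np.array(f["T_tool_cam"]); Rt=R.from_rotvec(s["orientation"]).as_matrix()
        f["rotation"]=Rt@T[:3,:3]; f["xyz"]=Rt@T[:3,3]+np.array(s["tcp_pos"])
    f["rotation"]=np.array(f["rotation"]); f["xyz"]=np.array(f["xyz"])
    return f
def rays(f,uv):
    uv=np.atleast_2d(np.array(uv,float)); d=np.c_[(uv[:,0]-f["cx"])/f["fx"],(uv[:,1]-f["cy"])/f["fy"]]
    p=d.copy()
    for _ in range(10): p=d/(1+f["k1"]*(p**2).sum(1,keepdims=True))
    return np.c_[p,np.ones(len(p))]
def onplane(f,uv,z):
    d=rays(f,uv)@f["rotation"].T
    return f["xyz"]+d*((z-f["xyz"][2])/d[:,2])[:,None]
def cloud(f):
    v,u=np.mgrid[:384,:512]; uv=np.c_[u.ravel(),v.ravel()]
    P=rays(f,uv)*f["depth"].ravel()[:,None]
    return (P@f["rotation"].T+f["xyz"]).reshape(384,512,3)
def save(f,n): cv2.imwrite("pics/"+n,f["pixels"][:,:,::-1])
E
python3 - <<'E'
from h import *
for n in ["top","side"]:
    f=grab(n); save(f,n+"1.png"); pickle.dump(f,open(n+"1.pkl","wb")); print(n,f["xyz"],f["rotation"].round(2).tolist(),f["fx"],f["k1"],(f["depth"]>0).mean())
a=[cv2.imread(f"pics/{n}1.png") for n in("top","side")]
print(r.observe())
E
```

```text
pics
top [ 236.83288073   -8.15807392 1521.75965937] [-2.1, 2.15, -0.19] 434.69755796234904 -0.010830995408606436 0.9958394368489584
side [  -67.66451579 -1386.07260462   655.72553318] [-1.92, 0.41, -0.25] 495.7089135564361 -0.0540101447425979 0.9672749837239584
{'time': 0.1, 'qpos': array([-1.31501803e+00,  2.76544702e-01,  1.50599770e+00,  2.91344606e-06,
        1.36069870e+00, -1.21022776e-01]), 'joint_vel': array([-0.00157679, -0.00048143, -0.00352343, -0.00226041, -0.00012716,
       -0.00045891]), 'tau': array([ 2.17767083e-03, -4.17698586e+01, -2.46403456e+01, -1.01145240e-04,
        5.70525895e-03,  3.70267614e-06]), 'tcp_pos': array([ 211.46563354, -534.33178738,  303.12224753]), 'orientation': array([-3.08438671e+00, -5.88073519e-01,  1.69780776e-04]), 'ft_force': array([ 0.17587784, -0.32986292,  0.43534097]), 'ft_torque': array([-0.00493003, -0.00933084,  0.03747793]), 'grip_force': 0.0, 'width': 85.62798611036837}
```

Rotation is a rotation vector; fix and view.

```bash
sed -i 's|    f\["rotation"\]=np.array(f\["rotation"\]); f|    f["rotation"]=np.array(f["rotation"])\n    if f["rotation"].ndim==1: f["rotation"]=R.from_rotvec(f["rotation"]).as_matrix()\n    f|' h.py
python3 - <<'E'
from h import *
f=pickle.load(open("top1.pkl","rb")); f["rotation"]=R.from_rotvec(f["rotation"]).as_matrix()
pickle.dump(f,open("top1.pkl","wb"))
print(onplane(f,[[0,0],[511,0],[256,192],[0,383]],0).round())
P=cloud(f); print(np.median(P[...,2]))
E
```

```text
[[ 1318.   973.     0.]
 [ 1262. -1026.     0.]
 [  525.   -15.     0.]
 [  -99.   851.     0.]]
7.168280158494667
```

View pics/top1.png

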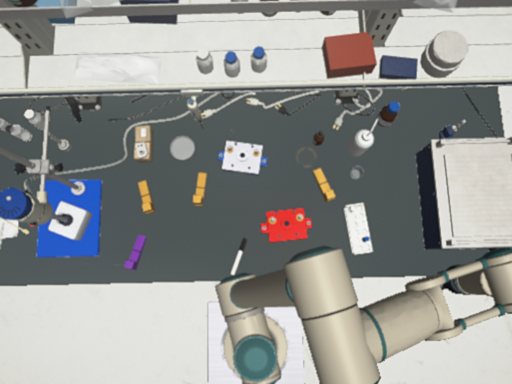

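View pics/side1.png

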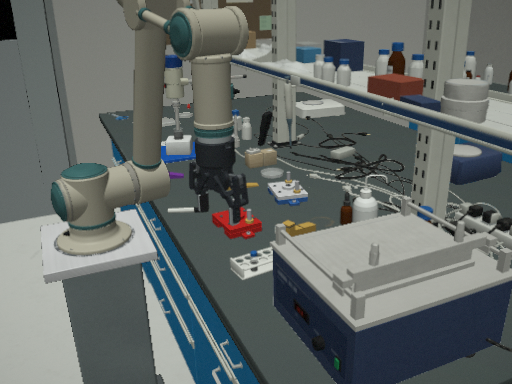

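The top view shows three brass candidates, at (146,197), (200,188) and (324,184). The purple look-alike is at (135,252). The blue-eared mould with its aluminium lid is at (242,157), and the red look-alike mould is at (287,225). Next I measure heights and orientations.

```bash
python3 - <<'E'
from h import *
f=pickle.load(open("top1.pkl","rb")); P=cloud(f); hsv=cv2.cvtColor(f["pixels"],cv2.COLOR_RGB2HSV)
print("bench z",np.median(P[200:260,380:410,2]), np.median(P[180:240,220:250,2]))
for (u,v) in [(146,197),(200,188),(324,184)]:
    w=np.s_[v-25:v+25,u-25:u+25]
    m=cv2.inRange(hsv[w],(8,100,60),(30,255,255))
    n,l,st,c=cv2.connectedComponentsWithStats(m); k=1+st[1:,4].argmax(); m=cv2.morphologyEx((l==k).astype(np.uint8),cv2.MORPH_CLOSE,np.ones((5,5)))>0
    Q=P[w][m]; xy=Q[:,:2]; c0=xy.mean(0); a=np.linalg.svd(xy-c0)[2][0]; 
    t=(xy-c0)@a
    if Q[t>0,2].mean()>Q[t<0,2].mean(): a=-a;t=-t
    print((u,v),st[k],"c",c0.round(),"dir",np.degrees(np.arctan2(a[1],a[0])).round(1),"ext",t.min().round(),t.max().round())
    print([(int(b),int(np.median(Q[(t>=b)&(t<b+8),2]))) for b in range(-64,64,8) if ((t>=b)&(t<b+8)).any()])
m=cv2.inRange(hsv,(100,120,60),(125,255,255)); mm=np.zeros_like(m); mm[130:185,205:280]=m[130:185,205:280]
n,l,st,c=cv2.connectedComponentsWithStats(mm)
for i in range(1,n):
    if st[i,4]>5: print(st[i],c[i],onplane(f,c[i],10).round())
w=np.s_[130:185,205:280]; g=(hsv[w][...,1]<60)&(hsv[w][...,2]>120)&(P[w][...,2]>22)&(P[w][...,2]<38)
pts=P[w][g][:,:2].astype(np.float32); rect=cv2.minAreaRect(pts); print(rect,cv2.boxPoints(rect).round())
E
```

```text
bench z -1.6483566558785014 -1.0469441696623107
(146, 197) [ 17   8  17  34 314] c [510. 371.] dir 36.8 ext -446.0 71.0
[(-56, 26), (-48, 44), (-40, 55), (-32, 54), (-24, 31), (-16, 21), (-8, 20), (0, 16), (8, 18), (16, 15), (24, 13), (32, 11), (40, 11), (48, 8), (56, 7)]
(200, 188) [ 17   9  15  34 302] c [536. 183.] dir 2.6 ext -308.0 68.0
[(-56, 42), (-48, 55), (-40, 55), (-32, 52), (-24, 10), (-16, 10), (-8, 11), (0, 8), (8, 6), (16, 8), (24, 5), (32, 5), (40, 5), (48, 2), (56, 2)]
(324, 184) [ 14   9  23  34 340] c [ 541. -252.] dir 18.2 ext -58.0 68.0
[(-64, 29), (-56, 52), (-48, 56), (-40, 53), (-32, 33), (-24, 32), (-16, 28), (-8, 28), (0, 23), (8, 24), (16, 24), (24, 24), (32, 21), (40, 21), (48, 19), (56, 17)]
[219 151   5   3  12] [221.25 151.75] [[674. 107.  10.]]
[218 156   5   5  18] [219.94444444 158.11111111] [[651. 112.  10.]]
[261 157   7  10  37] [263.54054054 161.54054054] [[634. -44.  10.]]
((647.0223999023438, 34.02385711669922), (130.09474182128906, 106.0712890625), 80.5499496459961) [[584. -21.]
 [689. -39.]
 [710.  89.]
 [605. 107.]]
```

```bash
python3 - <<'E'
from h import *
f=pickle.load(open("top1.pkl","rb")); P=cloud(f); hsv=cv2.cvtColor(f["pixels"],cv2.COLOR_RGB2HSV)
u,v=146,197
w=np.s_[v-25:v+25,u-25:u+25]
m=cv2.inRange(hsv[w],(8,100,60),(30,255,255)); m=cv2.morphologyEx(m,cv2.MORPH_CLOSE,np.ones((5,5)))>0
Q=P[w][m]; Q=Q[(Q[:,2]>-10)&(Q[:,2]<70)]; Q=Q[np.linalg.norm(Q[:,:2]-np.median(Q[:,:2],0),axis=1)<90]
L=Q[Q[:,2]>48,:2].mean(0); rest=Q[Q[:,2]<28]
rect=cv2.minAreaRect(Q[:,:2].astype(np.float32)); print("lug",L,"rect",rect,cv2.boxPoints(rect).round())
d=rest[:,:2].mean(0)-L; print("yaw",np.degrees(np.arctan2(d[1],d[0])))
w=np.s_[125:185,205:280]; q=P[w][(P[w][...,2]>45)&(P[w][...,2]<100)]; print("high",q.round())
s=r.observe(); print(R.from_rotvec(s["orientation"]).as_matrix().round(3)); print(np.array(grab("wrist")["T_tool_cam"]).round(2))
E
```

```text
lug [472.58086857 362.47685506] rect ((517.0451049804688, 379.5666198730469), (124.81192016601562, 36.78985595703125), 15.245931625366211) [[452. 381.]
 [462. 345.]
 [582. 378.]
 [572. 414.]]
yaw 16.005947677213282
high [[683.  79.  63.]
 [681.  75.  69.]
 [677.  82.  70.]
 [678.  79.  66.]
 [676.  75.  74.]
 [676.  72.  72.]
 [674.  83.  68.]
 [673.  79.  70.]
 [674.  76.  66.]
 [674.  72.  68.]
 [673.  83.  60.]
 [673.  80.  61.]
 [669.  75.  74.]
 [669.  72.  71.]
 [668.  80.  62.]
 [668.  76.  62.]
 [669.  73.  59.]
 [673.  70.  46.]
 [664. -11.  71.]
 [664. -15.  69.]
 [664. -18.  70.]
 [669.  87.  48.]
 [669.  80.  50.]
 [668.  77.  50.]
 [661. -11.  69.]
 [662. -14.  63.]
 [661. -18.  68.]
 [660. -21.  70.]
 [657. -11.  68.]
 [657. -14.  68.]
 [657. -18.  68.]
 [657. -21.  68.]
 [655. -11.  64.]
 [655. -14.  64.]
 [653. -18.  69.]
 [656. -21.  60.]
 [658.  31.  45.]
 [656. -11.  48.]
 [654. -14.  55.]
 [653. -18.  56.]
 [653. -14.  46.]
 [650.  32.  46.]
 [647.  42.  46.]
 [639.  35.  46.]
 [632.  42.  47.]]
[[ 0.93   0.368 -0.   ]
 [ 0.368 -0.93   0.002]
 [ 0.    -0.002 -1.   ]]
[[ -0.    -0.95  -0.31  77.64]
 [  1.    -0.     0.    -0.28]
 [ -0.    -0.31   0.95 -69.66]
 [  0.     0.     0.     1.  ]]
```

>>> jog_arm(steps=[[[1,0.017,0.058,0,0,0,-0.02],[1,0.034,0.116,0,0,0,-0.04],[1,0.051,0.174,0,0,0,-0.06],[1,0.068,0.232,0,0,0,-0.08],[1,0.085,0.29,0,0,0,-0.1]]])

```text
time: 0.78
tcp_pos: [296.7, -242.7, 303.8]
orientation: [-3.112, -0.431, -0.001]
ft_force: [1.2, 0.8, 0.6]
width: 85.6
grip_force: 0.0
```

>>> jog_arm(steps=[[[1,0.017,0.058,0,0,0,0],[1,0.034,0.116,0,0,0,0],[1,0.051,0.174,0,0,0,0],[1,0.068,0.232,0,0,0,0],[1,0.085,0.29,0,0,0,0]]])

```text
time: 1.4
tcp_pos: [381.6, 47.3, 304.1]
orientation: [3.111, 0.434, 0.001]
ft_force: [1.3, -1.1, 0.6]
width: 85.1
grip_force: 0.0
```

>>> jog_arm(steps=[[[1,0.017,0.058,0,0,0,0],[1,0.034,0.116,-0.02,0,0,0],[1,0.051,0.174,-0.04,0,0,0],[1,0.068,0.232,-0.06,0,0,0],[1,0.09,0.31,-0.08,0,0,0]]])

```text
time: 2.02
tcp_pos: [465.1, 334.3, 228.7]
orientation: [3.111, 0.434, -0.001]
ft_force: [0.8, 0.2, -0.2]
width: 85.1
grip_force: 0.0
```

>>> jog_arm(steps=[[[1,0,0,0,0,0,0],[1,0,0,0,0,0,0]]])

```text
time: 2.28
tcp_pos: [464.6, 332.1, 229.3]
orientation: [3.11, 0.434, -0.003]
ft_force: [-0.2, 0.3, -0.3]
width: 85.6
grip_force: 0.0
```

```bash
python3 - <<'E'
from h import *
f=grab("wrist"); save(f,"w1.png"); pickle.dump(f,open("w1.pkl","wb")); s=r.observe(); print(s["time"],s["tcp_pos"],R.from_rotvec(s["orientation"]).as_matrix().round(3).tolist())
P=cloud(f); hsv=cv2.cvtColor(f["pixels"],cv2.COLOR_RGB2HSV)
m=cv2.inRange(hsv,(8,90,50),(32,255,255)); m=cv2.morphologyEx(m,cv2.MORPH_CLOSE,np.ones((9,9)))
n,l,st,c=cv2.connectedComponentsWithStats(m); k=1+st[1:,4].argmax(); print(st[k])
Q=P[l==k]; Q=Q[(Q[:,2]>-5)&(Q[:,2]<66)]
S=Q[(Q[:,2]>50)]; print("top z",np.median(S[:,2]),cv2.minAreaRect(S[:,:2].astype(np.float32)))
S=Q[(Q[:,2]<28)&(Q[:,2]>5)]; rc=cv2.minAreaRect(S[:,:2].astype(np.float32));print(rc,cv2.boxPoints(rc).round())
E
```

```text
2.325 [464.68444657 331.53784837 229.85643805] [[0.962, 0.273, -0.001], [0.273, -0.962, -0.001], [-0.001, 0.001, -1.0]]
[ 364   89   82  127 4219]
top z 57.4868918569275 ((496.3934631347656, 188.3912353515625), (29.020936965942383, 26.622426986694336), 83.22443389892578)
((539.1951293945312, 182.65074157714844), (29.685239791870117, 117.03633880615234), 82.56844329833984) [[479. 176.]
 [595. 160.]
 [599. 190.]
 [483. 205.]]
```

View pics/w1.png

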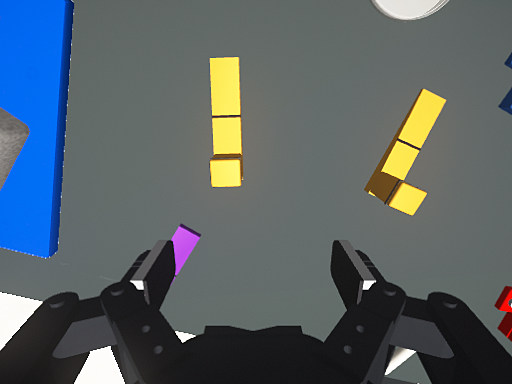

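The wrist picture shows the leftmost wedge with its lug at (226,172) and nose at (225,58). Wedge_a is at (405,195) to the right, and the purple look-alike is at (185,245). Now I measure the left one.

```bash
python3 - <<'E'
from h import *
f=pickle.load(open("w1.pkl","rb"))
P=cloud(f); hsv=cv2.cvtColor(f["pixels"],cv2.COLOR_RGB2HSV)
m=cv2.inRange(hsv,(8,90,50),(32,255,255)); m[:,320:]=0; m=cv2.morphologyEx(m,cv2.MORPH_CLOSE,np.ones((9,9)))>0
Q=P[m]; Q=Q[(Q[:,2]>-5)&(Q[:,2]<66)]
def rect(S):
    rc=cv2.minAreaRect(S[:,:2].astype(np.float32));print(len(S),rc,cv2.boxPoints(rc).round().tolist())
S=Q[(Q[:,2]>50)]; print("top z",np.median(S[:,2])); rect(S)
S=Q[(Q[:,2]<28)&(Q[:,2]>5)]; rect(S)
L=np.median(Q[Q[:,2]>50],0)[:2]
t=np.linalg.norm(Q[:,:2]-L,axis=1); print([(b,round(np.median(Q[(t>=b)&(t<b+10),2]))) for b in range(20,105,10)])
pm=cv2.inRange(hsv,(125,90,40),(160,255,255))>0; q=P[pm]; print("purple",q.min(0),q.max(0))
print(onplane(f,[[226,172]],58))
E
```

```text
top z 57.476112172876
878 ((473.44586181640625, 360.9745178222656), (26.848581314086914, 28.113752365112305), 17.47688102722168) [[456.0, 370.0], [465.0, 344.0], [490.0, 352.0], [482.0, 378.0]]
2787 ((515.9435424804688, 374.3729248046875), (118.83950805664062, 28.564285278320312), 17.243579864501953) [[455.0, 370.0], [463.0, 343.0], [577.0, 378.0], [568.0, 406.0]]
[(20, 23), (30, 21), (40, 20), (50, 17), (60, 15), (70, 13), (80, 11), (90, 9), (100, 8)]
purple [302.87820687 169.62591666  -2.11429702] [546.19919789 404.23469986 298.81419579]
[[474.83739765 360.23382052  58.        ]]
```

>>> jog_arm(steps=[[[1,0.0085,0.0295,-0.02,0,0,0.024],[1,0.0085,0.0295,-0.06,0,0,0.024],[1,0.0085,0.0295,-0.07,0,0,0.024],[1,0.0085,0.0295,-0.07,0,0,0.024]]])

```text
time: 2.82
tcp_pos: [473.5, 360.8, 160.3]
orientation: [3.106, 0.469, -0.001]
ft_force: [-0.1, 0.2, -0.4]
width: 85.6
grip_force: 0.0
```

>>> jog_arm(steps=[[[1,0,0,-0.04,0,0,0],[1,0,0,-0.06,0,0,0],[1,0,0,-0.068,0,0,0],[1,0,0,-0.068,0,0,0]]])

```text
time: 3.32
tcp_pos: [474.2, 362.0, 92.9]
orientation: [-3.106, -0.47, -0.002]
ft_force: [-0.7, -0.0, 0.5]
width: 84.9
grip_force: 0.0
```

>>> jog_arm(steps=[[[0,0,0,0,0,0,0],[0,0,0,0,0,0,0],[0,0,0,0,0,0,0],[0,0,0,0,0,0,0],[0,0,0,0,0,0,0]]], force=80)

```text
time: 3.95
tcp_pos: [474.0, 362.2, 92.6]
orientation: [-3.106, -0.471, -0.002]
ft_force: [-0.4, -0.7, 5.8]
width: 27.3
grip_force: 79.1
```

>>> jog_arm(steps=[[[0,0,0,0.03,0,0,0],[0,0,0,0.06,0,0,0],[0,0,0,0.09,0,0,0],[0,0,0,0.09,0,0,0]]])

```text
time: 4.45
tcp_pos: [474.5, 362.6, 183.5]
orientation: [-3.104, -0.471, -0.006]
ft_force: [-0.3, -1.0, -1.8]
width: 27.0
grip_force: 78.8
```

>>> jog_arm(steps=[[[0,-0.01,-0.05,0,0,0,-0.1],[0,-0.02,-0.1,0,0,0,-0.2],[0,-0.024,-0.15,0,0,0,-0.3],[0,-0.024,-0.2,0,0,0,-0.4],[0,-0.024,-0.25,0,0,0,-0.471]]])

```text
time: 5.08
tcp_pos: [448.3, 110.4, 180.1]
orientation: [3.129, -0.27, -0.005]
ft_force: [1.2, 0.9, -2.3]
width: 26.9
grip_force: 79.1
```

>>> jog_arm(steps=[[[0,0,-0.04,0,0,0,0],[0,0,-0.047,0,0,0,0],[0,0,-0.047,0,0,0,0]]])

```text
time: 5.45
tcp_pos: [449.0, 64.9, 180.8]
orientation: [-3.13, 0.269, 0.004]
ft_force: [-0.6, 0.5, -1.7]
width: 27.2
grip_force: 79.3
```

```bash
cat > look.py <<'E'
from h import *
import sys
n=sys.argv[1]
f=grab("wrist"); save(f,n+".png"); s=r.observe(); M=R.from_rotvec(s["orientation"]).as_matrix()
print(s["time"],s["tcp_pos"].round(1),"yaw",np.degrees(np.arctan2(M[1,0],M[0,0])).round(2),"tilt",M[2].round(3),s["ft_force"].round(1),s["grip_force"])
P=cloud(f); hsv=cv2.cvtColor(f["pixels"],cv2.COLOR_RGB2HSV)
def rect(S,t):
    if len(S)<10: return print(t,"none")
    rc=cv2.minAreaRect(S[:,:2].astype(np.float32));print(t,len(S),"z",np.median(S[:,2]).round(1),rc,cv2.boxPoints(rc).round(1).tolist())
rg=np.linalg.norm(P[...,:2]-[647,34],axis=-1)<90
g=rg&(hsv[...,1]<70)&(P[...,2]>26)&(P[...,2]<36); rect(P[g],"plate")
ti=np.linalg.norm(P[...,:2]-s["tcp_pos"][:2],axis=-1)<140
m=cv2.inRange(hsv,(8,90,50),(32,255,255)); k=cv2.connectedComponentsWithStats(m); i=1+k[2][1:,4].argmax(); m=(k[1]==i)&ti
Q=P[m]; rect(Q,"wedge"); print("wedge z range",np.percentile(Q[:,2],[2,98]))
E
python3 look.py w2
```

```text
5.5 [449.2  65.5 181. ] yaw -9.77 tilt [-0.002 -0.    -1.   ] [-0.2  0.  -1.9] 79.34904310677666
plate none
wedge 3108 z 36.7 ((525.8640747070312, 134.59231567382812), (58.288516998291016, 155.65440368652344), 20.337677001953125) [[471.5, 197.39999389648438], [525.5999755859375, 51.5], [580.2000122070312, 71.69999694824219], [526.0999755859375, 217.6999969482422]]
wedge z range [ 0.41836125 58.71828178]
```

View pics/w2.png

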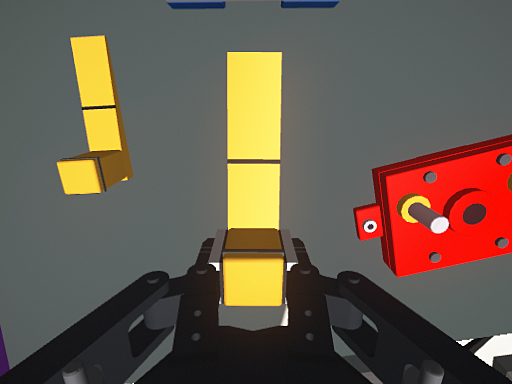

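The picture shows wedge b held straight in the fingers, with its nose at (254,52). The blue base front is at the top, and the channel gap runs from about column 225 to 281. I measure the gap against the wedge.

```bash
python3 - <<'E'
from h import *
f=grab("wrist"); P=cloud(f); hsv=cv2.cvtColor(f["pixels"],cv2.COLOR_RGB2HSV); s=r.observe()
b=cv2.inRange(hsv[:20],(100,120,40),(125,255,255)); b[:, :150]=0; b[:,360:]=0
for v in (3,5,7):
    c=np.where(b[v])[0]; print(v,c.min(),c.max(),[ (c[i],c[i+1]) for i in np.where(np.diff(c)>5)[0]])
bot=[(u,np.where(b[:,u])[0].max()) for u in (180,200,220,290,310,330) if b[:,u].any()]; print(bot); e=onplane(f,[(u,v+.5) for u,v in bot],0); print(e.round(1)); print("line yaw",np.degrees(np.polyfit(e[:,1],e[:,0],1)[0]))
for uv in [(224.5,5),(281.5,5)]: print(uv,onplane(f,[uv],8).round(1),P[5,int(uv[0])-3],P[5,int(uv[0])+4])
m=cv2.inRange(hsv,(15,90,50),(32,255,255)); 
for v in (56,80,110,140):
    c=np.where(m[v,200:310])[0]+200; print(v,c.min(),c.max(),P[v,c.min()+2].round(1),P[v,c.max()-2].round(1))
M=R.from_rotvec(s["orientation"]).as_matrix(); print("tool",s["tcp_pos"],np.degrees(np.arctan2(M[1,0],M[0,0])))
E
```

```text
3 169 338 [(np.int64(225), np.int64(282))]
5 171 336 [(np.int64(225), np.int64(282))]
7 173 334 [(np.int64(225), np.int64(283))]
[(180, np.int64(8)), (200, np.int64(8)), (220, np.int64(8)), (290, np.int64(7)), (310, np.int64(7)), (330, np.int64(7))]
[[606.8  97.2   0. ]
 [604.   81.5   0. ]
 [601.3  65.7  -0. ]
 [592.5  10.3   0. ]
 [589.8  -5.5   0. ]
 [587.1 -21.2   0. ]]
line yaw 9.442105662459408
(224.5, 5) [[600.6  61.3   8. ]] [601.19704823  64.00863526   7.55859852] [602.87375327  58.89687599  -0.92053774]
(281.5, 5) [[593.1  17.9   8. ]] [596.26677602  19.33005025  -1.61833043] [593.00184955  15.06155361   6.76784044]
56 227 281 [550.7  60.3  96. ] [546.3  34.8  96.1]
80 227 280 [539.2  62.4  97.8] [534.7  37.2  99.2]
110 227 280 [524.4  65.  102.1] [520.   39.5 101.5]
140 227 279 [509.2  67.9 103.9] [505.1  42.6 105.7]
tool [449.28638876  65.79209573 181.20520916] -9.718594690378778
```

>>> jog_arm(steps=[[[0,0.012,-0.002,-0.02,0,0,0],[0,0.024,-0.003,-0.045,0,0,0],[0,0.024,-0.003,-0.07,0,0,0],[0,0.024,-0.003,-0.083,0,0,0],[0,0.024,-0.003,-0.083,0,0,0]]])

```text
time: 6.18
tcp_pos: [472.9, 62.7, 98.1]
orientation: [3.13, -0.265, -0.004]
ft_force: [-0.2, 0.3, -2.3]
width: 27.1
grip_force: 79.4
```

```bash
cat > look2.py <<'E'
from h import *
import sys
f=grab("wrist"); save(f,sys.argv[1]+".png"); P=cloud(f); hsv=cv2.cvtColor(f["pixels"],cv2.COLOR_RGB2HSV); s=r.observe()
M=R.from_rotvec(s["orientation"]).as_matrix(); print(s["time"],"tool",s["tcp_pos"].round(1),np.degrees(np.arctan2(M[1,0],M[0,0])).round(2),M[2].round(3),s["ft_force"].round(1))
b=cv2.inRange(hsv,(100,120,30),(125,255,255))
u=np.array([np.cos(np.radians(9.6)),-np.sin(np.radians(9.6))]); 
def loc(p): d=p[...,:2]-[596.9,40]; return np.stack([d@u,d@[-u[1],u[0]],p[...,2]],-1).round(1)
L=loc(P)
m=cv2.inRange(hsv,(15,90,50),(32,255,255))>0
for v in range(0,240,12):
    c=np.where(m[v,190:320])[0]+190
    if len(c)>5: print("w",v,c.min(),c.max(),L[v,c.min()+2],L[v,c.max()-2])
for v in range(0,120,8):
    c=np.where(b[v,100:412])[0]+100
    if len(c)>5:
        j=np.where(np.diff(c)>12)[0]
        for i in j: print("b",v,c[i],c[i+1],L[v,c[i]-2],L[v,c[i+1]+2])
E
python3 look2.py w3
```

```text
6.225 tool [473.6  62.5  98.8] -9.7 [-0.  0. -1.] [ 0.4 -0.  -1.1]
w 60 227 281 [-27.1  13.6  13.7] [-27.2 -12.2  14.3]
w 72 227 281 [-32.9  13.7  14.4] [-33.  -12.3  14.6]
w 84 227 280 [-38.8  13.8  15.7] [-38.8 -12.   14.3]
w 96 227 280 [-44.8  13.8  17.1] [-44.9 -11.9  16.9]
w 108 227 280 [-50.8  13.8  19.8] [-50.9 -12.   18.3]
w 120 227 280 [-56.9  13.9  20. ] [-57.  -12.1  19.3]
w 132 227 280 [-63.   14.   21.4] [-63.1 -12.1  20.3]
w 144 227 280 [-69.2  14.1  22.3] [-69.2 -12.1  22.3]
w 156 227 279 [-75.3  14.1  24. ] [-75.5 -11.6  23.4]
w 168 228 279 [-81.5  13.6  25.6] [-81.5 -11.6  25.9]
w 180 228 279 [-88.   13.7  26.5] [-88.5 -11.9  24.6]
w 192 228 278 [-94.4  13.8  27.6] [-95.  -11.4  25.9]
w 204 228 279 [-101.2   13.9   28.3] [-100.9  -11.8   29. ]
w 216 228 278 [-107.2   13.9   30.8] [-107.5  -11.3   30.3]
w 228 228 278 [-114.6   14.1   30.5] [-113.5  -11.3   32.8]
b 0 214 299 [ 1.1 21.7  9. ] [  1.1 -23.    8.7]
```

View pics/w3.png

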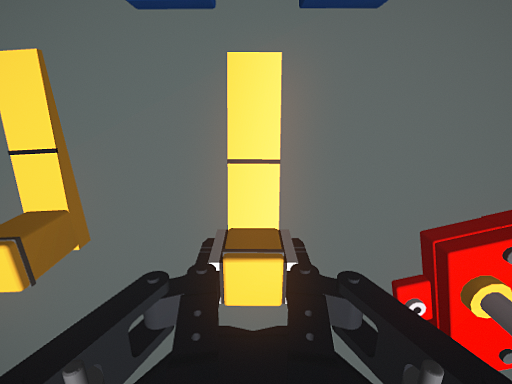

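The wedge lies in line with the channel: nose at (254,52), about 22 mm short of the mouth, lateral error about 1.4 mm. Now lower it to the bench.

>>> jog_arm(steps=[[[0,0,-0.001,-0.003,0,0,0],[0,0,-0.001,-0.0055,0,0,0],[0,0,-0.001,-0.0055,0,0,0]]])

```text
time: 6.6
tcp_pos: [473.7, 60.9, 93.6]
orientation: [3.13, -0.267, 0.001]
ft_force: [0.1, 1.0, -1.5]
width: 27.1
grip_force: 79.4
```

>>> jog_arm(steps=[[[0,0,0,-0.001,0,0,0],[0,0,0,-0.0015,0,0,0],[0,0,0,-0.0015,0,0,0]]])

```text
time: 6.98
tcp_pos: [473.8, 60.9, 92.5]
orientation: [3.13, -0.267, 0.001]
ft_force: [-2.1, -0.1, 4.5]
width: 27.1
grip_force: 80.4
```

>>> jog_arm(steps=[[[0,0.01,-0.0017,0,0,0,0],[0,0.02,-0.0034,0,0,0,0],[0,0.03,-0.005,0,0,0,0],[0,0.0415,-0.007,0,0,0,0],[0,0.0415,-0.007,0,0,0,0]]])

```text
time: 7.6
tcp_pos: [515.9, 53.9, 92.5]
orientation: [-3.13, 0.267, -0.002]
ft_force: [-0.3, 0.2, 6.0]
width: 27.5
grip_force: 80.5
```

```bash
cat >> look2.py <<'E'
d=f["pixels"].max(2)
col=[(v,int(np.median(d[v,240:268]))) for v in range(20,200,4)]; print(col)
pl=[(v,L[v,254].tolist()) for v in range(0,110,12)]; print(pl)
E
python3 look2.py w4
```

```text
7.65 tool [515.9  54.   92.5] -9.75 [ 0.002 -0.    -1.   ] [-0.7 -0.4  5.9]
w 96 227 280 [-0.6 12.3 11.7] [ -0.7 -13.5  11.3]
w 108 227 280 [-6.7 12.5 11.8] [ -6.7 -13.4  14.1]
w 120 227 280 [-12.7  12.4  15. ] [-12.8 -13.6  13.9]
w 132 227 280 [-18.9  12.5  15.4] [-18.9 -13.5  16.4]
w 144 227 279 [-24.8  12.5  18.2] [-25.1 -13.1  17.1]
w 156 227 279 [-31.2  12.6  18.4] [-31.3 -13.1  18.7]
w 168 227 279 [-37.7  12.8  19. ] [-37.7 -13.2  19.2]
w 180 228 279 [-44.   12.3  20.4] [-44.1 -13.3  20.2]
w 192 228 279 [-50.4  12.4  21.9] [-50.1 -13.2  23. ]
w 204 228 279 [-56.7  12.4  23.7] [-56.9 -13.3  23.5]
w 216 228 278 [-63.8  12.6  23.7] [-63.6 -12.8  24.4]
w 228 228 278 [-70.5  12.7  25. ] [-70.4 -12.9  25.2]
b 0 101 408 [44.  74.5  9.2] [ 43.3 -76.5   9.9]
b 8 102 407 [40.2 74.  10.5] [ 40.1 -76.9   9.3]
b 16 103 405 [36.7 74.  10.7] [ 37.  -77.1   8. ]
[(20, 241), (24, 242), (28, 240), (32, 241), (36, 242), (40, 242), (44, 244), (48, 246), (52, 246), (56, 244), (60, 243), (64, 243), (68, 244), (72, 246), (76, 245), (80, 245), (84, 244), (88, 245), (92, 237), (96, 255), (100, 246), (104, 246), (108, 246), (112, 247), (116, 247), (120, 247), (124, 247), (128, 247), (132, 247), (136, 247), (140, 247), (144, 247), (148, 247), (152, 248), (156, 248), (160, 57), (164, 255), (168, 248), (172, 248), (176, 248), (180, 248), (184, 248), (188, 248), (192, 248), (196, 248)]
[(0, [35.2, -0.8, 35.8]), (12, [32.8, -0.8, 29.5]), (24, [28.1, -0.8, 30.1]), (36, [23.7, -0.8, 29.2]), (48, [18.8, -0.8, 30.0]), (60, [14.0, -0.8, 29.8]), (72, [9.1, -0.8, 29.8]), (84, [4.0, -0.8, 30.1]), (96, [-0.7, -0.9, 12.0]), (108, [-6.7, -0.8, 13.2])]
```

View pics/w4.png

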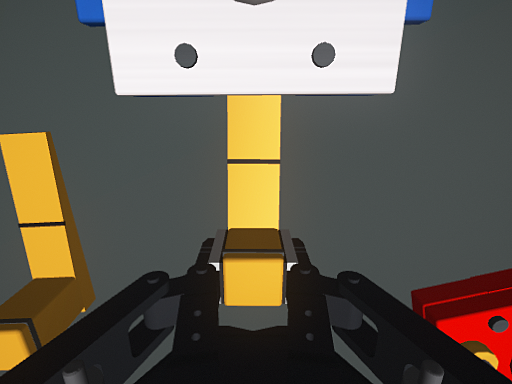

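The wedge nose is about 20 mm inside the channel under the lid. The black line at (254,160) is about 34 mm short of the plate's front edge (row 94). Push on 18 mm, then the rest slowly.

>>> jog_arm(steps=[[[0,0.006,-0.001,0,0,0,0],[0,0.012,-0.002,0,0,0,0],[0,0.018,-0.003,0,0,0,0],[0,0.018,-0.003,0,0,0,0]]])

```text
time: 8.15
tcp_pos: [531.6, 51.3, 92.5]
orientation: [-3.13, 0.267, 0.005]
ft_force: [-6.0, -0.3, 10.3]
width: 27.1
grip_force: 80.9
```

>>> jog_arm(steps=[[[0,0.003,-0.0005,0,0,0,0],[0,0.006,-0.001,0,0,0,0],[0,0.009,-0.0015,0,0,0,0],[0,0.012,-0.002,0,0,0,0],[0,0.012,-0.002,0,0,0,0]]])

```text
time: 8.78
tcp_pos: [536.5, 50.3, 92.4]
orientation: [-3.129, 0.268, 0.029]
ft_force: [-20.7, 3.5, 24.2]
width: 27.5
grip_force: 82.9
```

```bash
python3 look2.py w5 | tail -4
```

```text
b 48 104 403 [41.7 75.1  9.3] [ 41.3 -77.    9.4]
b 56 106 401 [38.  74.4 10.1] [ 37.6 -76.6   9.5]
[(20, 56), (24, 245), (28, 245), (32, 244), (36, 245), (40, 245), (44, 245), (48, 245), (52, 107), (56, 245), (60, 241), (64, 242), (68, 241), (72, 242), (76, 242), (80, 242), (84, 243), (88, 243), (92, 244), (96, 247), (100, 244), (104, 244), (108, 243), (112, 242), (116, 246), (120, 245), (124, 245), (128, 244), (132, 245), (136, 228), (140, 247), (144, 247), (148, 247), (152, 247), (156, 247), (160, 64), (164, 255), (168, 247), (172, 247), (176, 247), (180, 247), (184, 247), (188, 247), (192, 247), (196, 247)]
[(0, [53.0, -1.0, 39.9]), (12, [49.0, -1.0, 40.1]), (24, [45.2, -1.0, 38.9]), (36, [40.9, -1.0, 39.5]), (48, [36.9, -1.0, 38.1]), (60, [33.4, -1.0, 30.0]), (72, [28.6, -1.0, 29.5]), (84, [23.6, -1.0, 29.5]), (96, [18.5, -1.0, 29.3]), (108, [13.2, -1.0, 29.4])]
```

View pics/w5.png

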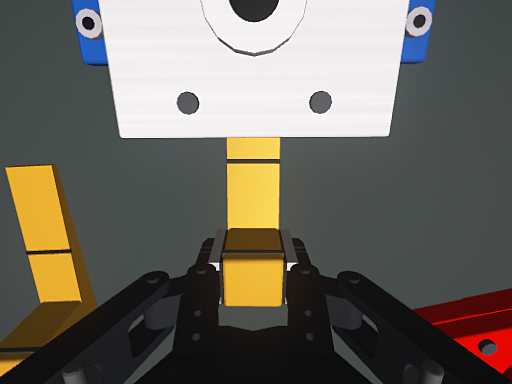

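The plate edge (row 137) is still about 12 mm short of the black line (row 160). The arm lags about 9 mm under 20 N, with 24 N of downforce. I ease the downforce, then continue.

>>> jog_arm(steps=[[[0,0,0,0.001,0,0,0],[0,0,0,0.002,0,0,0],[0,0,0,0.002,0,0,0]]])

```text
time: 9.2
tcp_pos: [536.8, 50.3, 92.6]
orientation: [-3.13, 0.267, 0.029]
ft_force: [-16.2, 2.8, 9.9]
width: 27.1
grip_force: 80.7
```

>>> jog_arm(steps=[[[0,0.002,-0.0003,0,0,0,0],[0,0.004,-0.0007,0,0,0,0],[0,0.006,-0.001,0,0,0,0],[0,0.006,-0.001,0,0,0,0]]])

```text
time: 9.7
tcp_pos: [540.4, 49.5, 92.4]
orientation: [-3.13, 0.267, 0.038]
ft_force: [-19.2, 4.0, 14.3]
width: 27.3
grip_force: 81.6
```

>>> jog_arm(steps=[[[0,0.002,-0.0003,0.0005,0,0,0],[0,0.004,-0.0007,0.0008,0,0,0],[0,0.006,-0.001,0.0008,0,0,0],[0,0.008,-0.0014,0.0008,0,0,0],[0,0.008,-0.0014,0.0008,0,0,0]]])

```text
time: 10.32
tcp_pos: [550.3, 47.7, 92.5]
orientation: [-3.13, 0.267, 0.032]
ft_force: [-13.5, 2.6, 5.3]
width: 27.4
grip_force: 80.3
```

```bash
python3 look2.py w6 | tail -2; python3 -c "
from h import *
f=pickle.load(open('top1.pkl','rb'))"
```

```text
[(20, 44), (24, 45), (28, 46), (32, 46), (36, 47), (40, 48), (44, 50), (48, 50), (52, 51), (56, 52), (60, 235), (64, 236), (68, 235), (72, 234), (76, 237), (80, 235), (84, 235), (88, 185), (92, 231), (96, 231), (100, 231), (104, 232), (108, 233), (112, 231), (116, 232), (120, 232), (124, 234), (128, 238), (132, 234), (136, 234), (140, 232), (144, 232), (148, 236), (152, 235), (156, 235), (160, 232), (164, 235), (168, 239), (172, 238), (176, 238), (180, 238), (184, 238), (188, 238), (192, 238), (196, 238)]
[(0, [66.4, -1.3, 41.8]), (12, [62.6, -1.3, 41.4]), (24, [58.3, -1.3, 42.7]), (36, [54.3, -1.3, 42.6]), (48, [50.2, -1.3, 42.0]), (60, [45.8, -1.2, 43.0]), (72, [41.4, -1.2, 43.1]), (84, [37.0, -1.2, 42.0]), (96, [32.4, -1.3, 31.8]), (108, [27.3, -1.3, 32.7])]
```

View pics/w6.png

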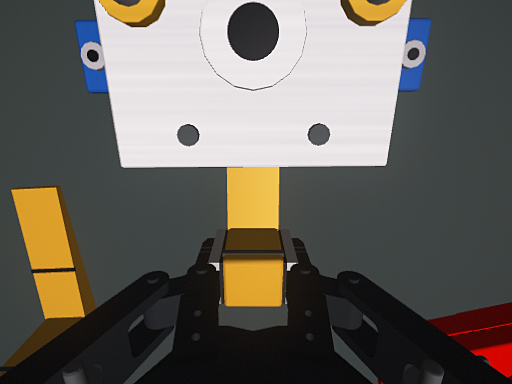

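The lid has risen from about 29.5 to 32.4 mm. The black line has just gone under the plate's edge at row 166, so the lift is about 3 mm. I hold to settle.

>>> jog_arm(steps=[[[0,0,0,0,0,0,0],[0,0,0,0,0,0,0],[0,0,0,0,0,0,0],[0,0,0,0,0,0,0],[0,0,0,0,0,0,0]]])

```text
time: 11.0
tcp_pos: [550.3, 47.7, 92.4]
orientation: [3.13, -0.267, -0.032]
ft_force: [-13.5, 2.1, 4.5]
width: 27.0
grip_force: 80.3
```

```bash
python3 - <<'E'
from h import *
f=grab("wrist"); P=cloud(f); hsv=cv2.cvtColor(f["pixels"],cv2.COLOR_RGB2HSV); s=r.observe()
print(s["tcp_pos"],np.abs(s["joint_vel"]).max(),s["grip_force"],s["ft_force"])
w=P[110:160,140:370,2]; print("plate top",np.median(w), "lug top",np.median(P[260:298,235:275,2]))
z=np.median(w)
if abs(s["tcp_pos"][0]-550.3)<3 and 30.8<z<34.3: print(ticket.sign_off())
E
```

```text
[550.33336194  47.66749212  92.45173194] 0.0014080185160089708 80.28700590133667 [-13.48070785   1.75398542   4.9920307 ]
plate top 32.44686622291097 lug top 57.605757183786366
the job is handed in; nothing more can be done
None
```

The job is handed in after about 11 s: the middle wedge (wedge_b) is in the channel, flat on the bench and still gripped at 80 N, holding the lid plate about 3 mm off the base by my camera measurement; the hand-in returned no verdict.

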